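Draw the pump plunger for a seal check

TASK

Turn the pump's plunger in its bore until its side lug lies along the middle of the open mouth of the fork-shaped keeper, pointing at the index line, then draw it straight up about 30 mm without forcing it against the keeper or the bore. Finish while still holding it there in the gripper, lug still over the mouth, so the seal can be inspected; leave the dish, screwdriver, work lamp and brass nut alone.

Things in the scene. Friction and masses are not known exactly. Their poses are not given: they have to be found in the camera images.
- pump_block: Grey hand-pump block, 120 x 100 mm, 70 high, bolted to the bench on a 160 x 130 x 10 mm foot plate; it never moves. Origin: centre of its underside, on the upright bore's axis; z up, x towards the fork's mouth and index line. Bore 23.5 mm wide, floor at z 10, open at the top face (z 70). Side fittings reach y 90 and y -62 mm, all below z 66.
- fork (a point): The keeper, a plain metal fork fixed on the block over the bore; point: on the bore axis level with the prongs' top, z 88 mm; axes as the block's. Two level prongs, z 80 to 88, x -20 to 26, at y 12.5 to 26 and y -12.5 to -26, joined at the back by a bar (x -42 to -20, z 70 to 88, bolt heads to z 92). The mouth between them, 25 mm wide, opens to +x.
- index_mark (a point): Short black index line on the block's top face in front of the fork's mouth; the point lies 45 mm from the bore axis along the block's x, at z 70 mm. Axes as the block's.
- tang (a point): Tang, the flat upright grip on top of the plunger; point on the plunger's axis, 127 mm above the bench when fully down, 39 mm above the prongs' top. Tang: 30 mm along its x, 12 mm thick along its y (grip across this), from 24 mm below the point to 20 mm above it, clear all round. Axes: z up the plunger, x the way the lug points.
- lug_tip (a point): Outer end of the lug, a bar 8 wide, 6 mm high, standing out of one side of the plunger to 42 mm from its axis, along the tang. Fully down it is at z 71.5 to 77.5, 2.5 mm under the prongs. It starts under the +y prong, tip peeping out, 0.6 to 1.4 rad anticlockwise from the mouth's middle (seen from above); it can rise only within about 0.3 rad of the middle.
- plunger: Loose steel plunger, 137 mm long with tang, 0.3 to 0.56 kg. Origin: centre of its foot, on the bore's floor 10 mm above the bench when fully down; z up its axis, x the way the lug points. Round rod 22 mm thick up to 95 mm; lug centred 64.5 mm up. Turns and slides freely in the bore (0.75 mm play all round); drops back if let go.
- parts_dish: Bystander: open metal dish, 80 mm across, 30 mm high; origin under its centre.
- screwdriver: Bystander: orange-handled screwdriver 180 mm long lying on the bench along its x.
- work_lamp: Bystander: tan upright pocket lamp, 36 x 32 mm, 97 mm high; origin under its centre.
- gland_nut: Bystander: brass ring nut 38 mm across, 14 mm high; origin under its centre.
Mind the look-alikes: they are no part of the job. Several things have the shape of the plunger; the one meant has the colours described above.

How it is judged:
By the outcome, as a careful person would: the job done as asked, in the order asked, and still so for the second after the job is handed in, while the arm keeps its last pose, push and grip.
It also fails if it takes over 38 s, if anything falls off the work surface, if the arm or the gripper's body presses on something with over 40 N, if the wrist force passes 120 N, or if a joint passes its speed limit or range.

ROBOT

A 7-joint arm with a two-finger parallel gripper is mounted at the origin on the work surface. World frame = base frame: x ahead of the robot, y to its left, z up, the work surface at z = 0. Lengths are in m, angles in rad, forces in N, time in s.
With the tool pointing down it reaches from about 0.4 to 0.85 m from the base axis. Payload 4.5 kg.
Tool frame: the origin (TCP) lies between the finger pads; the fingertips stand arm.tips_ahead ahead of it and the grasp point (between the pads) lies 3 mm ahead of it (arm.tips_ahead is the distance from the TCP to the fingertips, in m); z points along the fingers, y is the line along which they close (so a half turn about z gives the same grasp; the last joint's range is limited). The gripper opens to 85 mm and grips with 20 to 120 N. Pads are 22 mm wide; open, the fingers measure 114 mm over their backs; the gripper's body (76 mm by 85 mm) begins 54 mm behind the grasp point. The pads swing forward as they close: fully open they stand 13 mm farther back than shut.
Start: joints at [-1.176, 0.689, -0.195, 1.565, 0.157, 0.902, -0.215], TCP at [0.221, 0.585, 0.253] pointing down, gripper open.
Joint ranges: [-3.01, 3.01], [-0.46, 2.08], [-1.47, 1.51], [0.13, 2.56], [-1, 4.14], [0.04, 2.09], [-2.66, 2.66]. Speed limits (rad/s): [2.57, 2.57, 3.14, 3.14, 3.14, 3.14, 3.14].

INTERFACE

Orientations are given as [roll, pitch, yaw] about the fixed x, y, z axes, in that order (R = Rz(yaw) Ry(pitch) Rx(roll)).
In Python, from plant import get_obs, grab_frame, arm gives the robot as it stands.
- The arm moves only by the shell command python3 -m jog 'ROWS' [FORCE]. ROWS is JSON, a list of rows, each a list of 5 numbers: the closure in counts, from 0 (fully open) to 255 (shut), then the shift along the tool's x, y, z scaled (see below), then the turn about the tool's z scaled (see below). In form: [[fingers, dx, dy, dz, twist], ...]. A call has 1 to 10 rows; each row shifts and turns the commanded pose from where the row before left it, along the tool's axes as they then stand; what a row does not reach is not made up. The controller multiplies each number of a shift by 30 mm and each number of a turn by 0.1 rad. A row lasts 1/12 s, in which the tool goes at most 41.7 mm and 7.16 degrees, less where a joint would pass 70% of its speed; a pose out of reach is approached as far as the arm can. A call with a number of a shift or a turn outside -1 to 1 is refused whole. A call with a gripper value outside its range is refused whole. The fingers move at their own pace and stop on an object; FORCE is the grip in N (left out, the last holds). Time passes only in rows, so rows that do not move let the fingers close. It gives the time, the measured TCP pose, the force, the opening and the grip force at its end, in the units of the state.
- get_obs(): the state, without advancing time (a new reading comes with each control period).
- grab_frame(name): name is "scene" or "top" or "wrist"; returns a dict with "color" (420x560x3 uint8, red, green, blue), "range_z" (420x560 float32, m along the optical axis (not along the pixel's ray), 0 where there is no reading), "fx", "fy", "cx", "cy" (pixels), "dist" ([k1, k2, p1, p2, k3] as OpenCV has them; the pictures are not rectified), "R" (3x3) and "t" (3): a world point X has camera coordinates R X + t; the wrist camera has in their place "mount" (4x4, takes a point from camera to tool coordinates, whose origin is the TCP and whose axes are the flange's). Camera axes: x right, y down, z forward; pixel columns grow to the right and rows downward; lengths in m; the calibration is good to about 2 mm. A picture is of the moment at which its call begins: read the wrist's pose just before it.
- arm.job_done(): hands the job in; it is judged then, once.
The state is a dict: "time": time; "qpos": joint angles; "dq": joint speeds; "effort": joint torques, N m; "eef_pos": TCP position; "tool_rot": TCP orientation; "force": force on the tool from outside, world axes, zero at the start; "torque": the same for the moment, N m; "gripper_width": finger opening in m; "grip_force": force on a finger pad.
Only numpy, scipy, OpenCV 4.12 (cv2) and the standard library are available. Lean on these libraries where they do the work, as an engineer would, in place of code of your own. Each camera call takes 0.05 s, during which the arm holds its last target. There are 200 camera calls.

## Working session

There is one attempt and no reset: what is moved stays moved. The work goes in short steps, Python scripts to look and compute and a shell command to move; the robot and the scene stay as the last step left them, time stands still between calls to the robot, and variables do not carry over. Pictures are saved under pics/ and viewed, at most 10 in all, crops included, and the job is handed in when it is done.

```bash
mkdir -p pics; ls
cat > h.py <<'E'
import numpy as np,cv2
from plant import get_obs,grab_frame,arm
E
python3 - <<'E'
from h import *
o=get_obs();print({k:np.round(v,3) for k,v in o.items()},arm.tips_ahead)
for n in("scene","top"):
    f=grab_frame(n);np.save(f"pics/{n}.npy",f,allow_pickle=True);print(n,f["fx"],f["cx"],f["dist"],np.round(-np.array(f["R"]).T@f["t"],3))
    cv2.imwrite(f"pics/{n}0.png",f["color"][...,::-1])
print(get_obs()["time"])
E
```

```text
pics
{'time': np.float64(0.0), 'qpos': array([-1.176,  0.69 , -0.194,  1.566,  0.157,  0.902, -0.215]), 'dq': array([-0.   , -0.   ,  0.001,  0.   , -0.001, -0.   ,  0.001]), 'effort': array([-0.0000e+00, -5.3962e+01, -1.2670e+00, -1.5854e+01,  9.0000e-03,
        1.0000e-02,  0.0000e+00]), 'eef_pos': array([0.22 , 0.584, 0.252]), 'tool_rot': array([-3.14 ,  0.   ,  2.781]), 'force': array([ 0.34 ,  0.367, -0.554]), 'torque': array([ 0.02 , -0.019,  0.048]), 'grip_force': np.float64(0.0), 'gripper_width': np.float64(0.085)} 0.022
scene 385.46727776179563 273.54600155404785 [-0.00292645  0.          0.          0.          0.        ] [1.139 0.051 0.541]
top 503.7683883602795 279.97213768602285 [-0.13134386  0.          0.          0.          0.        ] [0.381 0.072 0.968]
0.1
```

View pics/scene0.png

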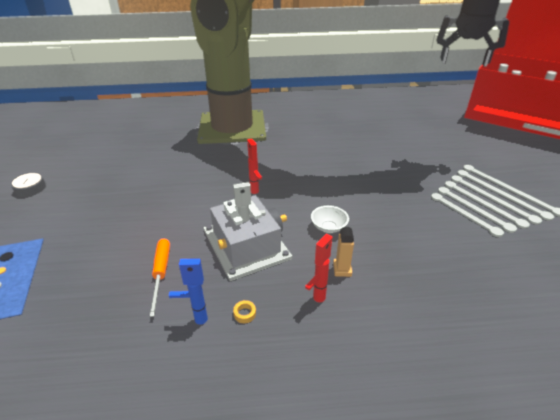

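View pics/top0.png

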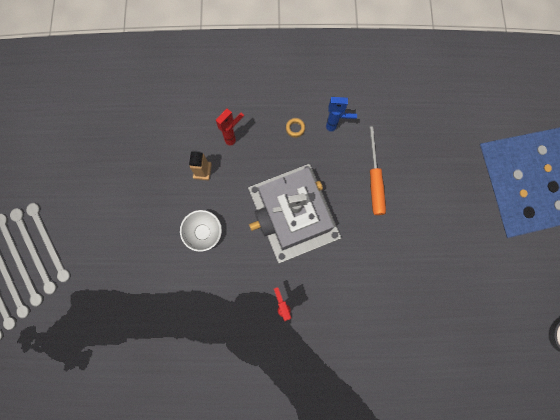

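Look-alikes: red plunger at top-view (227,125), blue (338,112), red (283,305). The steel one stands in the grey block at about (297,205), which is the one described. I'll check it in a close crop.

```bash
cat >> h.py <<'E'
def cloud(f,tool=None):
    h,w=f["range_z"].shape
    K=np.array([[f["fx"],0,f["cx"]],[0,f["fy"],f["cy"]],[0,0,1]])
    uv=np.stack(np.meshgrid(np.arange(w),np.arange(h)),-1).reshape(-1,1,2).astype(float)
    n=cv2.undistortPoints(uv,K,np.array(f["dist"])).reshape(h,w,2)
    P=np.dstack([n,np.ones((h,w))])*f["range_z"][...,None]
    if tool is None: return (P-np.array(f["t"]))@np.array(f["R"])
    from scipy.spatial.transform import Rotation as Ro
    M=np.array(f["mount"]);P=P@M[:3,:3].T+M[:3,3]
    return P@Ro.from_euler("xyz",tool["tool_rot"]).as_matrix().T+tool["eef_pos"]
E
python3 - <<'E'
from h import *
out=[]
for n,(u0,v0,u1,v1) in(("scene",(195,160,300,280)),("top",(240,155,345,275))):
    f=np.load(f"pics/{n}.npy",allow_pickle=True).item();P=cloud(f)
    m=np.zeros(P.shape[:2],bool);m[v0:v1,u0:u1]=1
    m&=f["range_z"]>0
    z=P[...,2]
    for a,b in((.005,.015),(.064,.074),(.078,.09),(.138,.155)):
        s=m&(z>a)&(z<b)
        q=P[s]; 
        if len(q)<5: print(n,a,len(q));continue
        r=cv2.minAreaRect(q[:,:2].astype(np.float32)*1000)
        print(n,a,len(q),"zmed",np.median(q[:,2]).round(4),"mean",q.mean(0).round(4),"rect",np.round(r[0],1),np.round(r[1],1),round(r[2],1))
    out.append(cv2.resize(f["color"][v0:v1,u0:u1,::-1],(400,457),interpolation=cv2.INTER_CUBIC))
cv2.imwrite("pics/crop1.png",np.hstack(out))
E
```

```text
scene 0.005 1142 zmed 0.0106 mean [0.5978 0.0311 0.0105] rect [513.9  23.6] [257.7 148.8] 13.2
scene 0.064 1633 zmed 0.0705 mean [0.5656 0.0366 0.0701] rect [500.5  27.9] [242.4 129.5] 12.0
scene 0.078 459 zmed 0.088 mean [0.5386 0.0325 0.0865] rect [477.7  31.7] [218.7  79.9] 2.3
scene 0.138 139 zmed 0.1459 mean [0.5671 0.0289 0.1446] rect [637.  -4.] [ 29.9 207.2] 66.0
top 0.005 1386 zmed 0.0105 mean [0.5275 0.0315 0.0105] rect [544.3  34.5] [190.6 221. ] 86.8
top 0.064 2574 zmed 0.0704 mean [0.5523 0.0363 0.0703] rect [547.7  43.6] [120.5 121.8] 21.2
top 0.078 607 zmed 0.088 mean [0.538  0.0318 0.0875] rect [541.5  37.1] [68.4 66.7] 21.2
top 0.138 143 zmed 0.1472 mean [0.5507 0.0339 0.1468] rect [551.4  34. ] [12.6 29.9] 10.3
```

View pics/crop1.png

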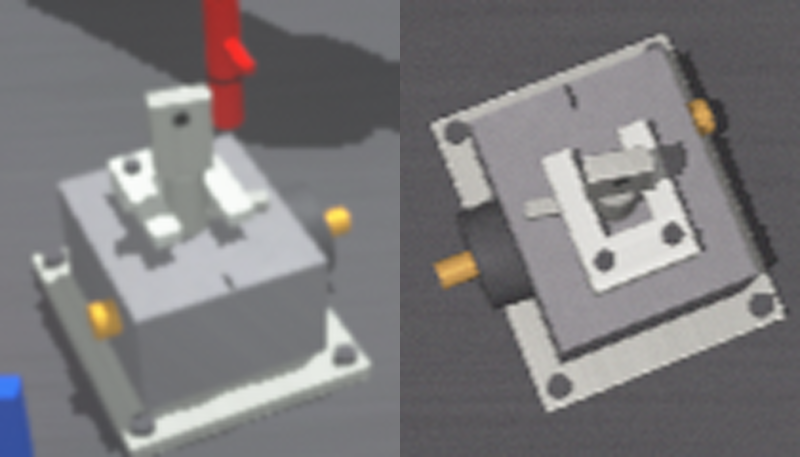

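The crop confirms it. The steel plunger sits in the grey block, with its lug peeping out under the left (+y) prong at about (540,207) in the right-hand panel and the index line at (570,95). Tang: centre (551,34) mm, x-axis at about 100°. Block: x-axis at about 21°. I'll start the move over now and refine these on the way.

```bash
python3 -m jog '[[0,-0.84,-0.66,0,0],[0,-0.84,-0.66,0,0],[0,-0.84,-0.66,0,0],[0,-0.84,-0.66,0,0],[0,-0.84,-0.66,0,0],[0,-0.84,-0.66,0,0],[0,-0.84,-0.66,0,0],[0,-0.84,-0.66,0,0],[0,-0.84,-0.66,0,0],[0,-0.84,-0.66,0,0]]' 60
python3 - <<'E'
from h import *
for n,(u0,v0,u1,v1) in(("scene",(195,160,300,280)),("top",(240,155,345,275))):
    f=np.load(f"pics/{n}.npy",allow_pickle=True).item();P=cloud(f)
    m=np.zeros(P.shape[:2],bool);m[v0:v1,u0:u1]=1
    z=P[...,2]; a=np.radians(21.2);ex=np.array([np.cos(a),np.sin(a)]);ey=np.array([-ex[1],ex[0]])
    c=np.array([.5514,.034])
    L=np.dstack([(P[...,:2]-c)@ex,(P[...,:2]-c)@ey])*1000
    for nm,lo,hi in(("top",.068,.0725),("fork",.086,.0895),("tang",.1445,.150),("lug",.0755,.079)):
        s=(m&(z>lo)&(z<hi)&(abs(L).max(-1)<70)).astype(np.uint8)
        k,lab,st,_=cv2.connectedComponentsWithStats(s)
        for i in range(1,k):
            if st[i,4]<12: continue
            q=L[lab==i]; r=cv2.minAreaRect(q.astype(np.float32))
            print(n,nm,st[i,4],"x",np.percentile(q[:,0],[1,50,99]).round(1),"y",np.percentile(q[:,1],[1,50,99]).round(1),"rect",np.round(r[0],1),np.round(r[1],1),round(r[2],1))
    g=cv2.cvtColor(f["color"],cv2.COLOR_RGB2GRAY)
    s=m&(g<60)&(abs(z-.07)<.004)&(L[...,0]>33)&(L[...,0]<57)&(abs(L[...,1])<12)
    print(n,"index",s.sum(),L[s].mean(0))
E
```

```text
time: 0.93
eef_pos: [0.3869, 0.309, 0.2531]
tool_rot: [-3.141, -0.0, 2.781]
force: [0.1, 0.4, 0.2]
gripper_width: 0.085
grip_force: 0.0
scene top 1402 x [-56.5  27.2  62.1] y [-51.7 -12.8  47.4] rect [ 1.8 -1.7] [100.9 123. ] 89.9
scene fork 175 x [-40.5  -1.4  28.5] y [-28.2 -20.1   4.2] rect [ -6.  -11.4] [34.  70.9] 89.4
scene fork 92 x [-15.5  11.   28.8] y [10.3 17.9 24.5] rect [ 5.2 17.5] [14.5 48.3] 89.8
scene tang 81 x [-5.5  4.5 11.1] y [-16.4  -2.9  11.9] rect [ 3.  -2.5] [29.  13.7] 79.7
scene lug 18 x [ 4.9  9.5 14.1] y [29.5 34.9 39.6] rect [ 9.5 34.6] [10.4  9.2] 89.3
scene index 0 [nan nan]
top top 2044 x [-59.4   8.   59.2] y [-49.5   1.   49.2] rect [ 0.  -0.2] [100.3 120.5] 90.0
top top 58 x [-17.1 -12.8  -4.4] y [-13.7  -2.5  10.3] rect [-10.1  -1.8] [14.1 24.3] 0.2
top fork 462 x [-41.8 -17.4  25.3] y [-26.    6.2  25.6] rect [-8.  -0.2] [52.1 68.3] 89.9
top tang 118 x [-7.5 -0.3  7.1] y [-14.6  -0.5  14.3] rect [-0.4 -0.1] [29.5 12.5] 81.3
top lug 28 x [ 1.9  7.2 10.9] y [25.8 33.8 40.9] rect [ 6.6 33.2] [16.   7.4] 76.5
top index 0 [nan nan]<stdin>:17: RuntimeWarning: Mean of empty slice.
  ret = um.true_divide(
```

```bash
python3 -m jog '[[0,-0.84,-0.66,0,0],[0,-0.84,-0.66,0,0],[0,-0.84,-0.66,0,0],[0,-0.84,-0.66,0,0],[0,-0.84,-0.66,0,0],[0,-0.84,-0.66,0,0],[0,-0.84,-0.66,0,0],[0,-0.84,-0.66,0,0],[0,-0.84,-0.66,0,0],[0,-0.84,-0.66,0,0]]'
python3 -m jog '[[0,0,0,0,1],[0,0,0,0,1],[0,0,0,0,1],[0,0,0,0,1],[0,0,0,0,1],[0,0,0,0,1],[0,0,0,0,1],[0,0,0,0,1],[0,0,0,0,1],[0,0,0,0,1]]'
python3 -m jog '[[0,0,0,0,0.2],[0,0,0,0,0],[0,0,0,0,0]]'
cat > w.py <<'E'
from h import *
import sys
o=get_obs();f=grab_frame("wrist");P=cloud(f,o);z=P[...,2]
print(o["time"],np.round(o["eef_pos"],4),np.round(o["tool_rot"],4),o["qpos"].round(2))
cv2.imwrite(f"pics/{sys.argv[1]}.png",f["color"][...,::-1])
c=np.array([.5514,.034]);a=np.radians(21.2);ex=np.array([np.cos(a),np.sin(a)]);ey=np.array([-ex[1],ex[0]])
L=np.dstack([(P[...,:2]-c)@ex,(P[...,:2]-c)@ey])*1000
dz=float(sys.argv[2]) if len(sys.argv)>2 else 0
for nm,lo,hi in(("top",.067,.0725),("fork",.084,.0905),("tang",.144+dz,.151+dz),("lug",.0745+dz,.080+dz)):
    s=((z>lo)&(z<hi)&(abs(L).max(-1)<66)).astype(np.uint8)
    k,lab,st,_=cv2.connectedComponentsWithStats(s)
    for i in range(1,k):
        if st[i,4]<80: continue
        q=L[lab==i]; r=cv2.minAreaRect(q.astype(np.float32))
        print(nm,st[i,4],"z",np.median(z[lab==i]).round(4),"x",np.percentile(q[:,0],[1,99]).round(1),"y",np.percentile(q[:,1],[1,99]).round(1),"rect",np.round(r[0],1),np.round(r[1],1),round(r[2],1))
E
python3 w.py w1
```

```text
time: 1.77
eef_pos: [0.5527, 0.0347, 0.253]
tool_rot: [-3.141, -0.001, 2.781]
force: [1.2, 0.1, -1.0]
gripper_width: 0.0853
grip_force: 0.0
time: 2.6
eef_pos: [0.5521, 0.0364, 0.2529]
tool_rot: [-3.141, -0.0, 1.776]
force: [-0.0, -0.3, -0.4]
gripper_width: 0.0854
grip_force: 0.0
time: 2.85
eef_pos: [0.5522, 0.0364, 0.2531]
tool_rot: [-3.141, -0.0, 1.763]
force: [-0.6, 0.3, -0.8]
gripper_width: 0.0855
grip_force: 0.0
2.85 [0.5522 0.0364 0.2531] [-3.1411e+00 -1.0000e-04  1.7633e+00] [-0.17  0.59  0.03  1.79 -0.03  0.76  0.07]
top 7515 z 0.0715 x [-58.6  60. ] y [-49.8  49.3] rect [ 0.6 -0.7] [100.6 120.4] 89.8
top 177 z 0.0715 x [-19.4  -7.3] y [-15.5   8.5] rect [-12.5  -3.5] [24.2 14. ] 88.9
fork 1867 z 0.0895 x [-41.1  25.6] y [-25.6  25.6] rect [-7.4 -0.5] [68.3 52.6] 0.0
fork 327 z 0.0893 x [ 4.6 26.3] y [-26.5 -12.8] rect [ 15.4 -19.6] [14.1 22.3] 89.5
tang 621 z 0.1486 x [-6.6  8. ] y [-14.5  14.5] rect [ 0.8 -0.3] [30.  11.3] 79.6
lug 136 z 0.0789 x [ 2.2 11.8] y [25.4 41. ] rect [ 7.  32.9] [15.8  7.4] 79.7
```

View pics/w1.png

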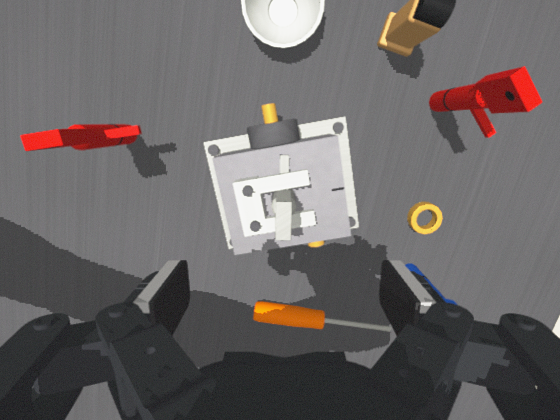

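The wrist view shows the tang at (284,220), the lug at (285,162), the mouth opening to the right and the index line at (338,188). The refined bore axis is (0.5521, 0.0337), and the tang's yaw of 1.759 matches the tool's. I'll centre and go down to TCP z 0.133.

```bash
python3 -m jog '[[0,-0.09,-0.02,0,0],[0,0,0,0.6,0],[0,0,0,0.6,0],[0,0,0,0.6,0],[0,0,0,0.6,0],[0,0,0,0.6,0],[0,0,0,0.6,0],[0,0,0,0.4,0],[0,0,0,0,0],[0,0,0,0,0]]'; python3 w.py w2
```

```text
time: 3.73
eef_pos: [0.5521, 0.0333, 0.133]
tool_rot: [-3.141, -0.0, 1.761]
force: [0.7, 0.3, -0.1]
gripper_width: 0.0852
grip_force: 0.0
3.7333 [0.5521 0.0333 0.133 ] [-3.1405e+00 -3.0000e-04  1.7610e+00] [-0.15  0.77  0.02  1.89 -0.03  0.48  0.07]
top 17539 z 0.0716 x [-58.8  59.3] y [-49.9  49.1] rect [ 0.3 -1.1] [101.5 120.3] 89.7
top 377 z 0.0716 x [-19.5 -10.7] y [-17.3   5.9] rect [-15.   -5.8] [23.7  9.9] 87.3
fork 5258 z 0.0895 x [-41.1  25.5] y [-25.9  25.4] rect [-7.6 -0.7] [52.8 68.5] 89.9
fork 825 z 0.0895 x [ 6.3 26.3] y [-26.7 -13. ] rect [ 16.1 -20.1] [14.6 20.8] 90.0
tang 2330 z 0.1486 x [-6.8  8.3] y [-15.1  14.6] rect [ 0.7 -0.8] [31.3 11.9] 79.3
tang 531 z 0.1476 x [-45.8 -39.3] y [-3.3 19.3] rect [-41.5   8.1] [ 7.1 23.4] 7.0
tang 529 z 0.1476 x [40.6 50.7] y [-19.   3.] rect [43.  -7.4] [23.3  6.9] 63.3
tang 82 z 0.1472 x [53.9 57.2] y [-4.4 -2.7] rect [55.6 -3.5] [1.7 3.8] 78.1
lug 369 z 0.079 x [ 2.6 11.9] y [24.8 40.8] rect [ 7.3 32.6] [16.3  7.4] 79.9
lug 83 z 0.0773 x [-41.3 -19.3] y [24.6 25.7] rect [-30.2  25.3] [ 1.5 22.2] 86.3
```

View pics/w2.png

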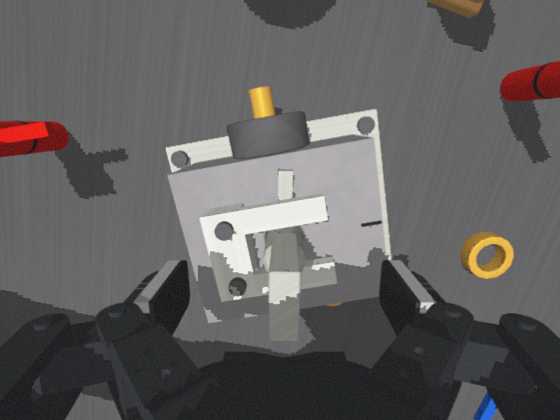

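The tang (284,300) stands centred between the pads at x≈160 and x≈410, with the lug at (286,184). Closing.

```bash
python3 -m jog '[[255,0,0,0,0],[255,0,0,0,0],[255,0,0,0,0],[255,0,0,0,0],[255,0,0,0,0],[255,0,0,0,0],[255,0,0,0,0],[255,0,0,0,0],[255,0,0,0,0],[255,0,0,0,0]]' 50
```

```text
time: 4.62
eef_pos: [0.5523, 0.0336, 0.1336]
tool_rot: [3.141, -0.0, 1.761]
force: [-1.9, 0.0, 5.6]
gripper_width: 0.0115
grip_force: 49.3
```

Gripped. Turning clockwise in two steps, 1.39 rad in all.

```bash
python3 -m jog '[[255,0,0,0,0.7],[255,0,0,0,0.7],[255,0,0,0,0.7],[255,0,0,0,0.7],[255,0,0,0,0.7],[255,0,0,0,0.7],[255,0,0,0,0.7],[255,0,0,0,0.7],[255,0,0,0,0.7],[255,0,0,0,0]]'
```

```text
time: 5.45
eef_pos: [0.5529, 0.0336, 0.1336]
tool_rot: [3.14, -0.0, 1.129]
force: [0.3, 0.1, 4.5]
gripper_width: 0.0113
grip_force: 49.2
```

```bash
python3 -m jog '[[255,0,0,0,0.8],[255,0,0,0,0.8],[255,0,0,0,0.8],[255,0,0,0,0.8],[255,0,0,0,0.8],[255,0,0,0,0.8],[255,0,0,0,0.8],[255,0,0,0,0.8],[255,0,0,0,0.8],[255,0,0,0,0.4]]'; python3 -m jog '[[255,0,0,0,0],[255,0,0,0,0]]'; python3 w.py w3
```

```text
time: 6.28
eef_pos: [0.5529, 0.0334, 0.1336]
tool_rot: [3.141, -0.001, 0.369]
force: [0.3, 0.3, 4.9]
gripper_width: 0.011
grip_force: 49.2
time: 6.45
eef_pos: [0.5529, 0.0335, 0.1335]
tool_rot: [3.141, -0.001, 0.373]
force: [0.6, 0.1, 5.2]
gripper_width: 0.0113
grip_force: 49.3
6.45 [0.5529 0.0335 0.1335] [ 3.1408e+00 -1.1000e-03  3.7260e-01] [-0.36  0.81  0.37  1.9  -0.55  0.53 -0.81]
top 15667 z 0.0716 x [-37.4  60.2] y [-50.1  48.5] rect [ 9.1 -0.9] [100.5 102.8] 89.8
fork 1250 z 0.0897 x [-6.6 26.7] y [11.5 24.9] rect [ 7.7 18.3] [38.2 13.8] 0.1
fork 1269 z 0.0896 x [-6.5 26.4] y [-26.9 -13.5] rect [  7.7 -20.2] [13.7 37.7] 89.9
fork 129 z 0.0872 x [ 5.  11.9] y [-10.4   8.8] rect [ 8.4 -1. ] [19.8  7.1] 87.0
tang 2996 z 0.1488 x [-13.4  16. ] y [-11.6  10.1] rect [ 1.  -1.1] [30.7 24.6] 1.9
lug 755 z 0.079 x [ 7.  42.8] y [-8.7  7.5] rect [24.1 -1.3] [19.5 37.5] 88.4
```

View pics/w3.png

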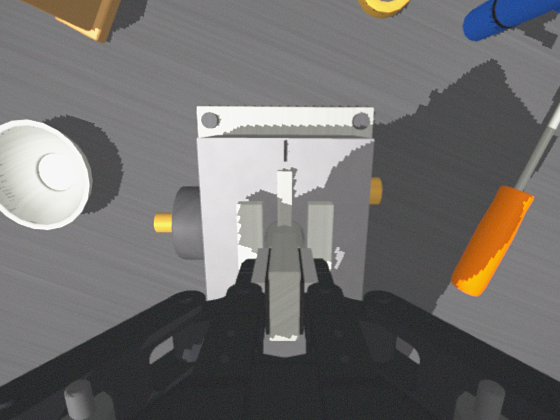

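The lug (285,195) now lies midway between the prongs, whose inner edges are at 263 and 308, and points at the index line (286,150). Drawing it up slowly.

```bash
python3 -m jog '[[255,0,0,-0.1,0],[255,0,0,-0.1,0],[255,0,0,-0.1,0],[255,0,0,-0.1,0],[255,0,0,0,0]]'
```

```text
time: 6.92
eef_pos: [0.5522, 0.0335, 0.1456]
tool_rot: [-3.142, 0.0, 0.371]
force: [-0.3, -1.9, -3.5]
gripper_width: 0.0112
grip_force: 49.0
```

```bash
python3 -m jog '[[255,0,0,-0.1,0],[255,0,0,-0.1,0],[255,0,0,-0.1,0],[255,0,0,-0.1,0],[255,0,0,-0.1,0],[255,0,0,-0.1,0],[255,0,0,0,0],[255,0,0,0,0],[255,0,0,0,0]]'; python3 w.py w4 0.03
```

```text
time: 7.67
eef_pos: [0.5523, 0.0336, 0.1634]
tool_rot: [-3.141, -0.0, 0.371]
force: [0.1, -2.3, -3.0]
gripper_width: 0.0115
grip_force: 48.9
7.6667 [0.5523 0.0336 0.1634] [-3.1415e+00 -1.0000e-04  3.7080e-01] [-0.38  0.77  0.42  1.89 -0.52  0.6  -0.83]
top 12372 z 0.0717 x [-50.7  60.2] y [-50.3  48.5] rect [ 0.6 -1. ] [100.6 119.9] 89.7
fork 1163 z 0.0897 x [-17.3  26.6] y [11.5 24.9] rect [ 4.4 18.3] [13.5 44.9] 89.5
fork 1229 z 0.0896 x [-17.5  26.5] y [-26.9 -13.5] rect [  3.9 -20.2] [13.7 45.6] 90.0
tang 3036 z 0.1786 x [-13.9  15.5] y [-11.2  10.5] rect [0.7 2.1] [24.1 31.9] 77.4
lug 797 z 0.1089 x [ 6.5 42.2] y [-8.3  7.1] rect [23.6 -0.8] [19.5 37.6] 88.5
```

View pics/w4.png

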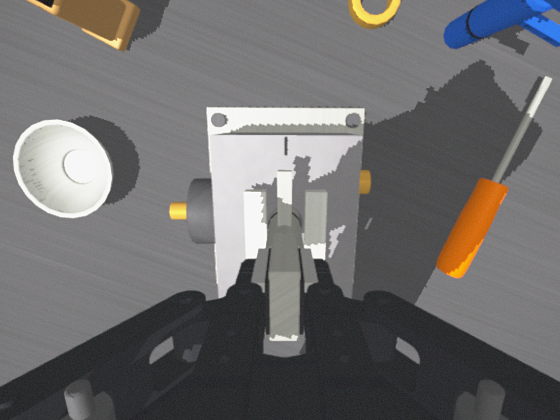

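The lug (285,195) is up at z 0.109, which is 30 mm higher and above the prongs. It is centred over the mouth, in line with the index line (286,146), and the forces on the tool are small. Handing in.

```bash
python3 -c "from plant import arm;print(arm.job_done())"
```

```text
the job is handed in; nothing more can be done
None
```

I turned the plunger until its lug pointed at the index line, drew it up 30 mm through the mouth with about 5 N on the tool at most in the readings, and handed the job in with the gripper still holding it there.

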